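Open the bench gas valve with its loose square key

ROBOT

A 6-joint arm with a two-finger parallel gripper is mounted at the origin on a cart in front of the work surface, level with it; the furniture and walls round the work are solid. World frame = base frame: x ahead of the robot, y to its left, z up, the work surface at z = 0. Lengths are in m, angles in rad, forces in N, time in s.
With the tool pointing down it reaches from about 0.25 to 0.8 m from the base axis. Payload 3.9 kg.
Tool frame: the origin (TCP) lies midway between the tips of the shut fingers; the grasp point (between the pads) lies 19 mm behind it; z points along the fingers, y is the line along which they close (so a half turn about z gives the same grasp; the last joint's range is limited). The gripper opens to 85 mm and grips with 20 to 120 N. Pads are 22 mm wide; open, the fingers measure 114 mm over their backs; the gripper's body (76 mm by 85 mm) begins 54 mm behind the grasp point. The pads swing forward as they close: fully open they stand 13 mm farther back than shut.
Start: joints at [1.103, 0.26, -0.138, 1.173, 0, 1.571], TCP at [0.237, 0.469, 0.231] pointing down, gripper open.
Joint ranges: [-2.78, 2.78], [-0.83, 1.72], [-1.28, 1.37], [-1.9, 2.12], [-1.57, 1.48], [-3.14, 3.14]. Speed limits (rad/s): [2.57, 2.57, 3.14, 3.14, 3.14, 3.14].

INTERFACE

Orientations are given as a unit quaternion [x, y, z, w].
In Python, from workcell import bot, eyes gives the robot as it stands.
- The arm moves only by the tool jog_arm, never from a script. Its argument "targets" is a list of rows, each an object of numbers: "hand": the closure, from -1 (fully open) to 1 (shut); "x", "y", "z": the shift along the tool's x, y, z in m; "spin": the turn about the tool's z in degrees. In form: [{"hand": .., "x": .., "y": .., "z": .., "spin": ..}, ...]. A call has 1 to 20 rows; each row is the pose to reach, as a shift and turn from the pose commanded when the call began, along the tool's axes at that moment; what a row does not reach only later rows make up. A row lasts 1/12 s, in which the tool goes at most 41.7 mm and 7.16 degrees, less where a joint would pass 70% of its speed; a pose out of reach is approached as far as the arm can. A call with a gripper value outside its range is refused whole. The fingers move at their own pace and stop on an object; "newtons" is the grip in N (left out, the last holds). Time passes only in rows, so rows that repeat a pose let the fingers close. It gives the time, the measured TCP pose, the force, the opening and the grip force at its end, in the units of the state.
- bot.observe(): the state, without advancing time (a new reading comes with each control period).
- eyes.grab_frame(name): name is "side" or "top"; returns a dict with "frame" (480x640x3 uint8, red, green, blue), "z_map" (480x640 float32, m along the optical axis (not along the pixel's ray), 0 where there is no reading), "fov_y" (degrees; the focal length in pixels is half the picture's height over the tangent of half this angle, whatever the lens; pixels are square), "cx", "cy" (the principal point, pixels), "rvec" (rotation vector, rad) and "tvec" (3), from world to camera coordinates, as OpenCV has them. Camera axes: x right, y down, z forward; pixel columns grow to the right and rows downward; lengths in m; the calibration is good to about 2 mm. A picture is of the moment at which its call begins.
- bot.sign_off(): hands the job in; it is judged then, once.
The state is a dict: "t": time; "q": joint angles; "qvel": joint speeds; "effort": joint torques, N m; "ee_pos": TCP position; "eef_rot": TCP orientation; "wrist_force": force on the tool from outside, world axes, zero at the start; "wrist_torque": the same for the moment, N m; "gripper_width": finger opening in m; "gripper_force": force on a finger pad.
Only numpy, scipy, OpenCV 4.12 (cv2) and the standard library are available. Lean on these libraries where they do the work, as an engineer would, in place of code of your own. Each camera call takes 0.05 s, during which the arm holds its last target. There are 200 camera calls.

TASK

Turn the torch gas on: take the red-handled square key from its wooden stand, feel it into the recessed square socket of the brass gas valve until it is fully home, then turn it anticlockwise (seen from above) all the way to the valve's stop. Press only gently with the key, for the valve must not be forced; leave the key standing in the socket, let go of it, and do not disturb the other things on the bench.

Things in the scene. Friction and masses are not known exactly. Their poses are not given: they have to be found in the camera images.
- key: Loose upright square key, 90 mm tall, 0.1 to 0.16 kg; origin at the centre of its foot, z up along it. Steel shank 12 x 12 mm (sides along the key's x, y) to 60 mm up, the lowest 3 mm only 11 x 11 mm. Flat red handle 60 to 90 mm up, 44 mm wide along x, 14 mm thick along y: pinch it across y. It starts standing in the stand's hole, upright, its sides within 3 degrees of the hole.
- key_tip (a point): Centre of the key's foot (the same point as the key's origin).
- key_stand: Wooden block 70 x 70 x 40 mm, fixed to the bench; origin under its centre. A square hole of 14 mm, 30 mm deep, in the middle of its top holds the key (key foot 10 mm above the bench); pull the key straight up by at least 35 mm.
- valve: Brass gas valve fixed to the bench, origin under its centre: steel base plate 96 (x) by 124 (y) by 8 mm, brass body 80 x 80 mm up to 25 mm, hose tails along +y and -y. On it a round steel bonnet, 58 mm outer diameter, rim 65 mm above the bench, with a round well of 40 mm diameter, 15 mm deep; in the well's flat floor, the top of the brass spindle, is the square socket.
- valve_face (a point): Point on the valve's own centre line at rim height, 65 mm above the bench. The bonnet is bolted on with play: well and socket share one centre, but it lies up to 6 mm in the valve's x and up to 6 mm in its y from this point, rigid, different each time, told by no reading. Feel for it, e.g. touch facing walls of the well with the shank (some 13 mm of play to each side).
- socket_nominal (a point): Where the centre of the socket's mouth would be without the bonnet's offset (see valve_face): on the valve's centre line, 50 mm above the bench (the well's floor). Socket 13 x 13 mm, 1 mm chamfer at its mouth, 20 mm deep to a solid floor 30 mm above the bench. The key is fully home with its foot there (up to 35 mm above the bench counts).
- spindle (a joint): Angle of the spindle, rad: 0 = shut, 1.3 = fully open at a hard stop; starts between 0 and 0.25; grows anticlockwise seen from above. The sides of the square socket lie along the valve's x and y turned by this angle about z (or quarter turns). Friction about 0.1 N m; it stays where it is left. Contact forces in the socket must stay under 60 N: under 0.3 N m of turning, 25 N of push.
- spirit_lamp: Bystander: small glass spirit lamp with purple filling, 60 mm wide, 73 mm tall, loose; origin under its centre.
- lighter: Bystander: red lighter lying flat, 16 x 77 x 23 mm, loose; origin under its centre.
- card_box: Bystander: small plain carton, 70 x 66 x 35 mm, loose; origin under its centre.
- phone: Bystander: black phone lying flat, 154 x 78 x 10 mm, loose; origin under its centre.
There are look-alikes about, which are no part of the job. What is shaped like the key but purple is not meant.

How it is judged:
By the outcome, as a careful person would: the job done as asked, in the order asked, and still so for the second after the job is handed in, with the robot touching nothing.
It also fails if it takes over 61 s, if anything falls off the work surface, if the arm or the gripper's body presses on something with over 40 N, if the wrist force passes 120 N, or if a joint passes its speed limit or range.

## Working session

There is one attempt and no reset: what is moved stays moved. The work goes in short steps, Python scripts to look and compute and a tool call to move; the robot and the scene stay as the last step left them, time stands still between calls to the robot, and variables do not carry over. Pictures are saved under pics/ and viewed, at most 10 in all, crops included, and the job is handed in when it is done.

Besides the shell and the picture viewer there is one more tool, called after "Request:" in YAML: its name, and indented under it one key for each argument. jog_arm: Moves the arm, as the interface text tells. Its arguments: {"type":"object","properties":{"targets":{"type":"array","items":{"type":"object","properties":{"hand":{"type":"number"},"x":{"type":"number"},"y":{"type":"number"},"z":{"type":"number"},"spin":{"type":"number"}}}},"newtons":{"type":"number"}},"required":["targets"]}

```bash
mkdir -p pics; ls; cat > h.py <<'E'
import numpy as np, cv2
from workcell import bot, eyes
def grab(n):
    f=eyes.grab_frame(n); f['R']=cv2.Rodrigues(np.array(f['rvec'],float))[0]; f['t']=np.array(f['tvec'],float).ravel()
    f['f']=240/np.tan(np.radians(f['fov_y'])/2); return f
def cloud(f):
    z=f['z_map']; v,u=np.mgrid[:480,:640]
    P=np.stack([(u-f['cx'])/f['f']*z,(v-f['cy'])/f['f']*z,z],-1)
    return (P-f['t'])@f['R']
def ray(f,u,v,h):
    d=f['R'].T@np.array([(u-f['cx'])/f['f'],(v-f['cy'])/f['f'],1]); c=-f['R'].T@f['t']
    return c+d*(h-c[2])/d[2]
E
python3 - <<'E'
from h import *
s=bot.observe(); print({k:np.round(v,3) for k,v in s.items()})
for n in ("top","side"):
    f=grab(n); cv2.imwrite(f"pics/{n}0.png",f['frame'][...,::-1]); print(n,f['f'],f['cx'],f['cy'],-f['R'].T@f['t'],f['R'][2])
    np.savez(f"{n}0.npz",**f)
E
```

```text
pics
{'t': np.float64(0.0), 'q': array([ 1.103,  0.261, -0.139,  1.173, -0.   ,  1.571]), 'qvel': array([-0.001, -0.001,  0.001, -0.   ,  0.001, -0.002]), 'effort': array([ 1.0000e-03, -4.0568e+01,  2.5392e+01,  1.9000e-02, -0.0000e+00,
        0.0000e+00]), 'ee_pos': array([0.236, 0.468, 0.23 ]), 'eef_rot': array([ 0.232,  0.973, -0.001, -0.   ]), 'wrist_force': array([ 0.536, -0.141, -0.083]), 'wrist_torque': array([ 0.013, -0.056, -0.016]), 'gripper_force': np.float64(0.0), 'gripper_width': np.float64(0.086)}
top 462.70515629470407 315.6222956683596 240.1201906468082 [0.36876203 0.087411   0.99623456] [ 0.15680029  0.01374253 -0.98753471]
side 460.76603143709343 316.54778514593744 241.35853446387924 [ 0.41111446 -0.81768339  0.59704696] [ 0.10400114  0.8634658  -0.49356922]
```

View pics/top0.png

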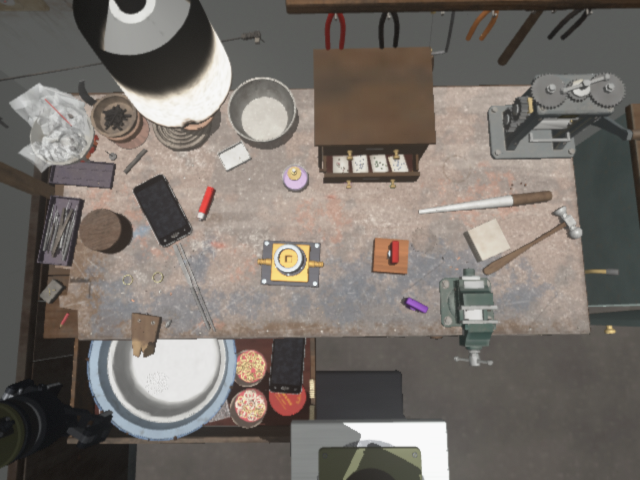

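View pics/side0.png

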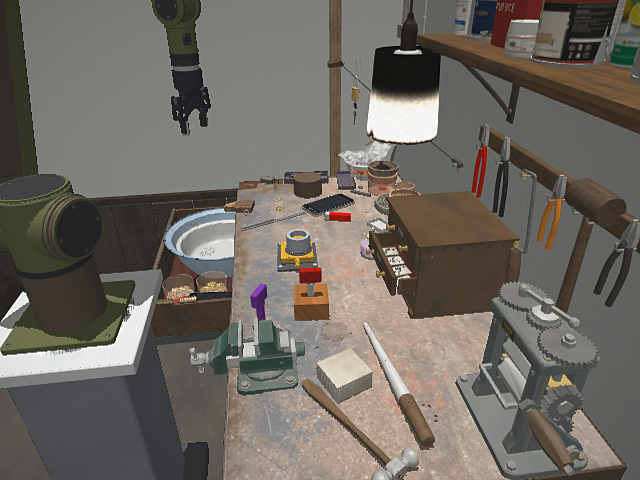

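The top view shows the red key at (393,252) on its stand at (391,256), the valve at (290,262) with its bonnet, and the purple decoy at (416,305). The side view agrees: key at (311,275) and valve at (298,245).

```bash
cat > m.py <<'E'
from h import *
import sys
def hsvmask(im,lo,hi): return cv2.inRange(cv2.cvtColor(im,cv2.COLOR_RGB2HSV),lo,hi)
if __name__=="__main__":
    f=dict(np.load("top0.npz")); P=cloud(f); im=f['frame']
    def box(u0,u1,v0,v1):
        m=np.zeros((480,640),bool); m[v0:v1,u0:u1]=1; return m
    def rect(m,name,h=None):
        q=P[m]; 
        if h is not None:
            v,u=np.nonzero(m); q=np.array([ray(f,a,b,h) for a,b in zip(u,v)])
        r=cv2.minAreaRect((q[:,:2]*1000).astype(np.float32)); print(name,m.sum(),"zmed",np.round(np.median(P[m][:,2]),4),"rect mm",np.round(r[0],1),np.round(r[1],1),round(r[2],1),"mean",np.round(q.mean(0)*1000,1))
    Z=P[...,2]
    hs=cv2.cvtColor(im,cv2.COLOR_RGB2HSV)
    red=((hs[...,0]<6)|(hs[...,0]>174))&(hs[...,1]>170)&(hs[...,2]>80)
    b=box(370,412,232,278)
    rect(b&red,"red"); rect(b&red&(Z>.09),"redtop",.10)
    wood=b&~red&(Z>.03)&(Z<.05); rect(wood,"wood",.04)
    v=box(255,328,232,292)
    rect(v&(Z>.055)&(Z<.075),"rim",.065)
    rect(v&(Z>.018)&(Z<.032)&(hs[...,1]>120),"body",.025)
    rect(v&(Z>.004)&(Z<.013),"plate",.008)
    m=v&(Z>.04)&(Z<.058); rect(m,"floor",.05)
    for n,(u0,u1,v0,v1) in dict(key=(370,412,232,278),valve=(252,330,230,295)).items():
        pass
    c=cv2.resize(im[228:298,250:415],None,fx=4.8,fy=4.8,interpolation=cv2.INTER_CUBIC)
    cv2.imwrite("pics/crop0.png",c[...,::-1])
    print(np.round(Z[255:266:2,270:312:2]*1000))
E
python3 m.py
```

```text
red 59 zmed 0.1006 rect mm [485.5 -53.3] [ 7.9 36.8] 83.2 mean [484.9 -53.2 100.5]
redtop 59 zmed 0.1006 rect mm [485.5 -53.3] [ 7.6 36.1] 83.4 mean [484.9 -53.3 100. ]
wood 938 zmed 0.0401 rect mm [485.8 -53.8] [71.3 70.9] 84.8 mean [484.3 -52.3  40. ]
rim 352 zmed 0.0649 rect mm [480.9 157.9] [54.9 57.2] 89.6 mean [480.5 158.   65. ]
body 290 zmed 0.0244 rect mm [476.  155.8] [135.7  77. ] 86.8 mean [478.9 153.8  25. ]
plate 1012 zmed 0.008 rect mm [480.6 154.8] [155.  127.5] 89.1 mean [473.6 154.9   8. ]
floor 281 zmed 0.0501 rect mm [476.4 152.9] [47.5 49.7] 89.5 mean [480.5 157.7  50. ]
[[ 9. 24. 66. 67. 63. 52. 50. 49. 51. 49. 49. 48. 51. 52. 63. 63. 26. 28.
  27. 22.  8.]
 [ 7. 24. 65. 65. 60. 54. 51. 51. 29. 33. 31. 50. 51. 48. 66. 68. 39. 31.
  27. 22.  7.]
 [21. 26. 67. 63. 59. 50. 50. 52. 31. 31. 31. 51. 51. 51. 66. 66. 40. 30.
  25. 22.  8.]
 [26. 25. 66. 66. 64. 50. 47. 51. 32. 27. 28. 50. 52. 51. 65. 65. 43. 28.
  25. 27. 23.]
 [23. 21. 26. 66. 66. 52. 50. 49. 49. 52. 52. 51. 53. 64. 62. 64. 28. 30.
  27. 25. 25.]
 [21. 26. 26. 66. 63. 65. 50. 52. 49. 50. 47. 52. 47. 66. 65. 56. 28. 30.
  24. 24. 23.]]
```

View pics/crop0.png

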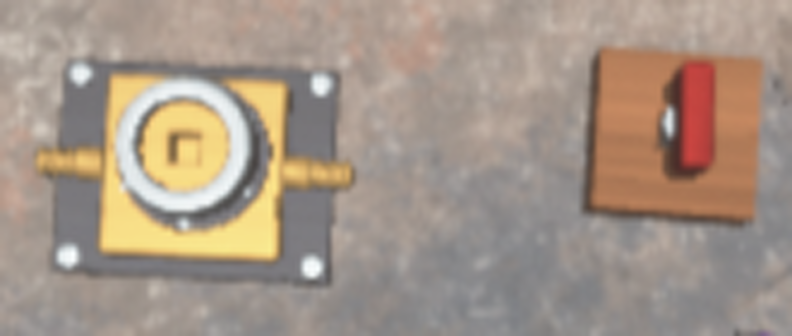

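The crop shows the bonnet ring centred near crop (184,145), displaced on the body. The socket lies at about (186,150), and the red handle at (696,117) leans slightly clockwise.

```bash
cat > m2.py <<'E'
from h import *
fs=[grab("top") for _ in range(6)]
f=fs[0]; f['z_map']=np.median([g['z_map'] for g in fs],0); f['frame']=np.mean([g['frame'] for g in fs],0).astype(np.uint8)
P=cloud(f); Z=P[...,2]; hs=cv2.cvtColor(f['frame'],cv2.COLOR_RGB2HSV)
V,U=np.mgrid[:480,:640]
def proj(m,h): return np.array([ray(f,a,b,h)[:2] for a,b in zip(U[m],V[m])])*1000
def rep(n,q):
    r=cv2.minAreaRect(q.astype(np.float32)); C=np.cov(q.T); ang=np.degrees(np.arctan2(2*C[0,1],C[0,0]-C[1,1])/2)
    print(n,len(q),np.round(q.mean(0),1),"rect",np.round(r[0],1),np.round(r[1],1),round(r[2],1),"pca",round(ang,1))
v=(U>255)&(U<328)&(V>232)&(V<292)
rim=v&(Z>.058)&(Z<.072)
q=proj(rim,.065)
c=q.mean(0)
d=np.linalg.norm(q-c,axis=1)
hull=cv2.convexHull(q.astype(np.float32))[:,0]; e=cv2.fitEllipse(hull); print("rim ellipse",np.round(e[0],1),np.round(e[1],1))
rep("rim",q)
well=v&(np.linalg.norm((np.stack([P[...,0],P[...,1]],-1)*1000-c),axis=-1)<17)
print("inner",) ; inn=v&(Z<.0575)&(np.hypot(U-U[rim].mean(),V-V[rim].mean())<9); rep("well@.065",proj(inn,.065))
for th in (.040,.044): rep("socket",proj(inn&(Z<th),.05))
print(np.round(Z[251:270,280:298]*1000).astype(int))
# bolts from crop -> px
B=[(250+a/4.8-.4,228+b/4.8-.4) for a,b in [(80,73),(321,83),(312,267),(67,256)]]
b=np.array([ray(f,x,y,.010)[:2]*1000 for x,y in B]); print("bolts",np.round(b,1),"mean",np.round(b.mean(0),1))
e1=b[0]-b[1];e2=b[3]-b[2];print("valve y dir",np.degrees(np.arctan2(-e1[0],e1[1])),np.degrees(np.arctan2(-e2[0],e2[1])), "x",[np.degrees(np.arctan2(*(k[::-1]))) for k in (b[0]-b[3],b[1]-b[2])])
k=(U>370)&(U<412)&(V>232)&(V<278)
R=k&((hs[...,0]<10)|(hs[...,0]>170))&(hs[...,1]>140)&(Z>.085); rep("handle",proj(R,.1))
W=k&(Z>.03)&(Z<.05)&(hs[...,1]>70)|R; rep("stand",proj(W,.04)); 
E
python3 m2.py
```

```text
rim ellipse [480.8 157.9] [56.2 57.5]
rim 344 [480.5 157.9] rect [480.9 157.9] [54.9 57.2] 89.6 pca 33.6
inner
well@.065 256 [480.3 157.9] rect [479.8 157.9] [34.6 34.7] 89.2 pca 54.8
socket 30 [480.5 156.9] rect [480.5 156.9] [10.4  8.3] 89.2 pca 87.7
socket 38 [481.2 157.5] rect [481.5 157.9] [12.4 10.4] 89.2 pca -72.6
[[66 62 53 51 51 50 50 50 51 50 50 50 50 50 54 67 65 65]
 [62 53 51 51 50 50 49 49 50 51 50 50 50 49 50 59 65 65]
 [53 51 51 51 50 51 52 50 50 51 50 49 51 48 50 49 63 65]
 [50 50 50 50 51 51 49 50 50 50 50 50 51 50 50 49 50 66]
 [50 49 50 51 50 51 52 50 51 49 50 51 51 50 50 50 50 64]
 [50 50 50 50 50 47 42 43 43 45 43 43 52 49 50 51 50 50]
 [51 50 49 50 51 46 31 29 32 31 29 30 50 49 48 50 51 51]
 [51 51 50 51 49 47 32 31 31 30 31 29 51 51 51 50 51 51]
 [50 48 51 51 49 42 29 30 31 31 30 30 50 51 50 51 50 50]
 [51 50 50 51 50 44 31 30 31 30 31 30 49 50 50 49 50 63]
 [50 50 49 50 50 43 29 31 31 31 30 30 50 49 51 51 51 65]
 [51 51 51 51 49 51 49 50 49 48 49 49 50 50 50 50 52 64]
 [51 50 50 50 50 52 50 50 50 49 49 50 50 51 49 50 65 64]
 [50 51 50 50 51 50 50 51 50 50 50 49 51 50 50 63 65 64]
 [64 51 49 50 51 51 50 50 50 50 50 49 50 50 48 64 66 65]
 [64 64 50 52 51 52 49 50 51 51 50 51 50 63 65 66 64 65]
 [66 66 64 64 50 50 50 51 51 50 50 64 65 66 65 66 65 65]
 [65 65 65 64 65 65 66 64 63 64 65 65 65 64 65 65 67 64]
 [64 66 67 65 65 65 65 64 66 65 66 65 66 66 65 64 63 52]]
bolts [[521.1 207.8]
 [514.9  99.4]
 [432.6 104.5]
 [438.9 213.3]] mean [476.9 156.3]
valve y dir -3.2613441276477233 -3.3481883696949133 x [np.float64(-3.794619524250458), np.float64(-3.5123649280244744)]
handle 152 [486.3 -54.4] rect [486.3 -54.5] [11.7 41.5] 87.8 pca -2.4
stand 1092 [485.6 -53.9] rect [485.8 -53.9] [71.  70.9] 84.8 pca -77.9
```

Request:
jog_arm:
  targets:
    - {"hand": -1, "x": 0, "y": 0, "z": -0.02, "spin": 0}
    - {"hand": -1, "x": 0, "y": 0, "z": -0.02, "spin": -7}
  newtons: 60

```text
t: 0.57
ee_pos: [0.2372, 0.4696, 0.2537]
eef_rot: [0.171, 0.985, 0.002, 0.0]
wrist_force: [0.2, 0.3, 0.0]
gripper_width: 0.0853
gripper_force: 0.0
```

```bash
python3 -c "
from h import *
s=bot.observe(); print({k:np.round(s[k],3) for k in ('t','q','ee_pos','eef_rot')})"
```

```text
{'t': np.float64(0.567), 'q': array([ 1.103,  0.251, -0.092,  1.225,  0.   ,  1.447]), 'ee_pos': array([0.237, 0.47 , 0.254]), 'eef_rot': array([0.171, 0.985, 0.002, 0.   ])}
```

Request:
jog_arm:
  targets:
    - {"hand": -1, "x": -0.411, "y": -0.408, "z": 0, "spin": -15.3}
    - {"hand": -1, "x": -0.411, "y": -0.408, "z": 0, "spin": -15.3}
    - {"hand": -1, "x": -0.411, "y": -0.408, "z": 0, "spin": -15.3}
    - {"hand": -1, "x": -0.411, "y": -0.408, "z": 0, "spin": -15.3}
    - {"hand": -1, "x": -0.411, "y": -0.408, "z": 0, "spin": -15.3}
    - {"hand": -1, "x": -0.411, "y": -0.408, "z": 0, "spin": -15.3}
    - {"hand": -1, "x": -0.411, "y": -0.408, "z": 0, "spin": -15.3}
    - {"hand": -1, "x": -0.411, "y": -0.408, "z": 0, "spin": -15.3}
    - {"hand": -1, "x": -0.411, "y": -0.408, "z": 0, "spin": -15.3}
    - {"hand": -1, "x": -0.411, "y": -0.408, "z": 0, "spin": -15.3}
    - {"hand": -1, "x": -0.411, "y": -0.408, "z": 0, "spin": -15.3}
    - {"hand": -1, "x": -0.411, "y": -0.408, "z": 0, "spin": -15.3}
    - {"hand": -1, "x": -0.411, "y": -0.408, "z": 0, "spin": -15.3}
    - {"hand": -1, "x": -0.411, "y": -0.408, "z": 0, "spin": -15.3}
    - {"hand": -1, "x": -0.411, "y": -0.408, "z": 0, "spin": -15.3}
    - {"hand": -1, "x": -0.411, "y": -0.408, "z": 0, "spin": -15.3}
    - {"hand": -1, "x": -0.411, "y": -0.408, "z": 0, "spin": -15.3}
    - {"hand": -1, "x": -0.411, "y": -0.408, "z": 0, "spin": -15.3}
    - {"hand": -1, "x": -0.411, "y": -0.408, "z": 0, "spin": -15.3}
    - {"hand": -1, "x": -0.411, "y": -0.408, "z": 0, "spin": -15.3}

```text
t: 2.23
ee_pos: [0.4848, -0.0532, 0.2515]
eef_rot: [0.038, 0.999, 0.0, 0.0]
wrist_force: [-0.3, -0.6, 1.0]
gripper_width: 0.0853
gripper_force: 0.0
```

```bash
cat > go.py <<'E'
# usage: go.py X Y Z YAW(closing line, deg): prints tool shift from measured pose
from h import *; import sys
from scipy.spatial.transform import Rotation as Ro
s=bot.observe(); R=Ro.from_quat(s['eef_rot']).as_matrix(); p=np.array(s['ee_pos'])
print('t',round(s['t'],2),'pos',np.round(p*1000,1),'yaw',round(np.degrees(np.arctan2(R[1,1],R[0,1])),2),'z',np.round(R[:,2],3),'q',np.round(s['q'],2),'F',np.round(s['wrist_force'],1),'M',np.round(s['wrist_torque'],2))
if len(sys.argv)>3:
    X=np.array(list(map(float,sys.argv[1:4]))); print('shift',np.round(R.T@(X-p),4))
    if len(sys.argv)>4: print('spin',np.degrees(np.arctan2(R[1,1],R[0,1]))-float(sys.argv[4]))
E
python3 go.py .486 -.054 .066 85.5
```

```text
t 2.23 pos [484.8 -53.2 251.5] yaw 85.63 z [ 0.  0. -1.] q [-0.11  0.19 -0.18  1.2   0.   -0.03] F [-0.3 -0.6  1. ] M [-0.04  0.07 -0.03]
shift [-0.0013 -0.0007  0.1855]
spin 0.13005097118930564
```

Request:
jog_arm:
  targets:
    - {"hand": -1, "x": -0.001, "y": -0.001, "z": 0.04}
    - {"hand": -1, "x": -0.001, "y": -0.001, "z": 0.08}
    - {"hand": -1, "x": -0.001, "y": -0.001, "z": 0.12}
    - {"hand": -1, "x": -0.001, "y": -0.001, "z": 0.15}
    - {"hand": -1, "x": -0.001, "y": -0.001, "z": 0.175}
    - {"hand": -1, "x": -0.001, "y": -0.001, "z": 0.185}
    - {"hand": -1, "x": -0.001, "y": -0.001, "z": 0.185}
    - {"hand": -1, "x": -0.001, "y": -0.001, "z": 0.185}

```text
invalid input
```

```bash
python3 go.py; python3 - <<'E'
from h import *
f=grab("side"); c=cv2.resize(f['frame'][200:340,220:400],None,fx=4,fy=4,interpolation=cv2.INTER_CUBIC); cv2.imwrite("pics/side1.png",c[...,::-1])
E
```

```text
t 2.23 pos [484.8 -53.2 251.5] yaw 85.63 z [ 0.  0. -1.] q [-0.11  0.19 -0.18  1.2   0.   -0.03] F [-0.3 -0.6  1. ] M [-0.04  0.07 -0.03]
```

View pics/side1.png

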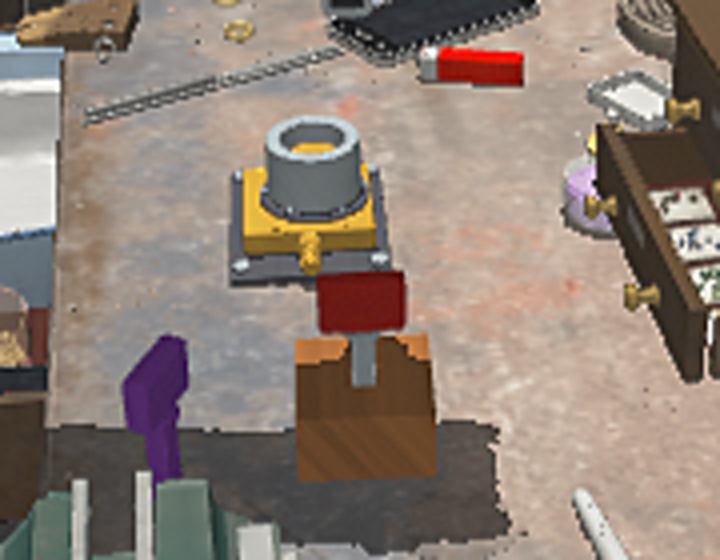

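The move was refused because every row needs all its fields. The side crop shows the red key at (360,300) in its stand, with the arm still above it.

Request:
jog_arm:
  targets:
    - {"hand": -1, "x": -0.001, "y": -0.001, "z": 0.04, "spin": 0}
    - {"hand": -1, "x": -0.001, "y": -0.001, "z": 0.08, "spin": 0}
    - {"hand": -1, "x": -0.001, "y": -0.001, "z": 0.12, "spin": 0}
    - {"hand": -1, "x": -0.001, "y": -0.001, "z": 0.15, "spin": 0}
    - {"hand": -1, "x": -0.001, "y": -0.001, "z": 0.175, "spin": 0}
    - {"hand": -1, "x": -0.001, "y": -0.001, "z": 0.185, "spin": 0}
    - {"hand": -1, "x": -0.001, "y": -0.001, "z": 0.185, "spin": 0}
    - {"hand": -1, "x": -0.001, "y": -0.001, "z": 0.185, "spin": 0}

```text
t: 2.95
ee_pos: [0.4857, -0.055, 0.0661]
eef_rot: [0.039, 0.999, 0.0, -0.001]
wrist_force: [-0.5, 0.3, 0.2]
gripper_width: 0.0853
gripper_force: 0.0
```

```bash
python3 go.py .486 -.054 .066 85.5
```

```text
t 2.95 pos [485.7 -55.   66.1] yaw 85.56 z [-0.001  0.    -1.   ] q [-0.11  0.33 -0.5   0.73  0.   -0.04] F [-0.5  0.3  0.2] M [-0.01 -0.03  0.01]
shift [-0.0002  0.001   0.0001]
spin 0.05712306415735213
```

Request:
jog_arm:
  targets:
    - {"hand": 1, "x": 0, "y": 0.001, "z": 0, "spin": 0}
    - {"hand": 1, "x": 0, "y": 0.001, "z": 0, "spin": 0}
    - {"hand": 1, "x": 0, "y": 0.001, "z": 0, "spin": 0}
    - {"hand": 1, "x": 0, "y": 0.001, "z": 0, "spin": 0}
    - {"hand": 1, "x": 0, "y": 0.001, "z": 0, "spin": 0}
    - {"hand": 1, "x": 0, "y": 0.001, "z": 0, "spin": 0}
    - {"hand": 1, "x": 0, "y": 0.001, "z": 0, "spin": 0}
    - {"hand": 1, "x": 0, "y": 0.001, "z": 0, "spin": 0}
    - {"hand": 1, "x": 0, "y": 0.001, "z": 0, "spin": 0}
    - {"hand": 1, "x": 0, "y": 0.001, "z": 0, "spin": 0}
  newtons: 60

```text
t: 3.78
ee_pos: [0.4865, -0.0545, 0.0668]
eef_rot: [0.039, 0.999, 0.0, 0.0]
wrist_force: [-1.1, 0.7, 5.0]
gripper_width: 0.0132
gripper_force: 58.9
```

```bash
python3 go.py
```

```text
t 3.78 pos [486.5 -54.5  66.8] yaw 85.5 z [ 0.001  0.    -1.   ] q [-0.11  0.33 -0.5   0.73  0.   -0.03] F [-1.1  0.7  5. ] M [0.21 0.17 0.01]
```

Request:
jog_arm:
  targets:
    - {"hand": 1, "x": 0, "y": 0, "z": -0.01, "spin": 0}
    - {"hand": 1, "x": 0, "y": 0, "z": -0.02, "spin": 0}
    - {"hand": 1, "x": 0, "y": 0, "z": -0.03, "spin": 0}
    - {"hand": 1, "x": 0, "y": 0, "z": -0.045, "spin": 0}
    - {"hand": 1, "x": 0, "y": 0, "z": -0.06, "spin": 0}
    - {"hand": 1, "x": 0, "y": 0, "z": -0.08, "spin": 0}
    - {"hand": 1, "x": 0, "y": 0, "z": -0.09, "spin": 0}
    - {"hand": 1, "x": 0, "y": 0, "z": -0.09, "spin": 0}
    - {"hand": 1, "x": 0, "y": 0, "z": -0.09, "spin": 0}

```text
t: 4.53
ee_pos: [0.4863, -0.0547, 0.1561]
eef_rot: [0.039, 0.999, -0.0, 0.0]
wrist_force: [0.3, 0.6, -2.0]
gripper_width: 0.0132
gripper_force: 58.5
```

```bash
python3 go.py .4808 .1578 .156 88; python3 - <<'E'
from h import *
f=grab("side"); cv2.imwrite("pics/side2.png",cv2.resize(f['frame'][160:300,240:400],None,fx=4,fy=4,interpolation=cv2.INTER_CUBIC)[...,::-1])
hs=cv2.cvtColor(f['frame'],cv2.COLOR_RGB2HSV); P=cloud(f)
E
```

```text
t 4.53 pos [486.3 -54.7 156.1] yaw 85.49 z [ 0. -0. -1.] q [-0.11  0.25 -0.36  0.96 -0.   -0.03] F [ 0.3  0.6 -2. ] M [0.01 0.03 0.01]
shift [0.0221 0.2114 0.    ]
spin -2.508665084076867
```

View pics/side2.png

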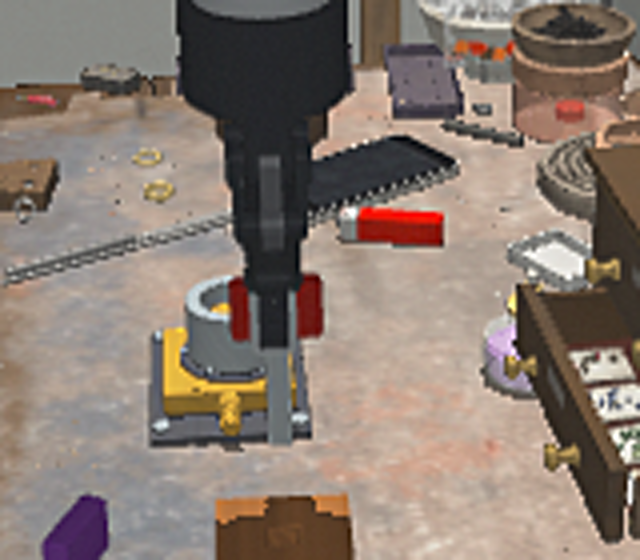

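The key is held upright and clear of the stand, with its foot at crop (281,440). I'll carry it over the valve.

Request:
jog_arm:
  targets:
    - {"hand": 1, "x": 0.003, "y": 0.03, "z": 0, "spin": 0}
    - {"hand": 1, "x": 0.006, "y": 0.06, "z": 0, "spin": -1}
    - {"hand": 1, "x": 0.009, "y": 0.09, "z": 0, "spin": -2}
    - {"hand": 1, "x": 0.012, "y": 0.12, "z": 0, "spin": -2.5}
    - {"hand": 1, "x": 0.016, "y": 0.15, "z": 0, "spin": -2.5}
    - {"hand": 1, "x": 0.019, "y": 0.18, "z": 0, "spin": -2.5}
    - {"hand": 1, "x": 0.021, "y": 0.2, "z": 0, "spin": -2.5}
    - {"hand": 1, "x": 0.022, "y": 0.211, "z": 0, "spin": -2.5}
    - {"hand": 1, "x": 0.022, "y": 0.211, "z": 0, "spin": -2.5}
    - {"hand": 1, "x": 0.022, "y": 0.211, "z": 0, "spin": -2.5}

```text
t: 5.42
ee_pos: [0.4801, 0.157, 0.1553]
eef_rot: [0.017, 1.0, -0.001, -0.001]
wrist_force: [0.5, -1.7, -2.2]
gripper_width: 0.013
gripper_force: 58.8
```

```bash
python3 go.py .4808 .1578 .156 88; python3 - <<'E'
from h import *
f=grab("side"); cv2.imwrite("pics/side3.png",cv2.resize(f['frame'][180:280,260:350],None,fx=6,fy=6,interpolation=cv2.INTER_CUBIC)[...,::-1])
np.savez("side3.npz",**f)
def px(X):
    c=f['R']@np.array(X)+f['t']; return c[:2]/c[2]*f['f']+[f['cx'],f['cy']]
for X in ((.4808,.1578,.065),(.4808,.1578,.099),(.4808,.1578,.159),(.4812,.1570,.17)): 
    u=px(X); print(X,np.round(u,1),np.round((u-[260,180])*6+3,0))
E
```

```text
t 5.42 pos [480.1 157.  155.3] yaw 88.04 z [-0.002 -0.002 -1.   ] q [ 0.32  0.27 -0.33  0.97 -0.    0.35] F [ 0.5 -1.7 -2.2] M [-0.01 -0.07 -0.01]
shift [-0.0007  0.0008 -0.0007]
spin 0.044013004692530444
(0.4808, 0.1578, 0.065) [296.7 233.7] [223. 325.]
(0.4808, 0.1578, 0.099) [296.2 221.2] [220. 250.]
(0.4808, 0.1578, 0.159) [295.2 198. ] [214. 111.]
(0.4812, 0.157, 0.17) [295.2 193.8] [214.  86.]
```

View pics/side3.png

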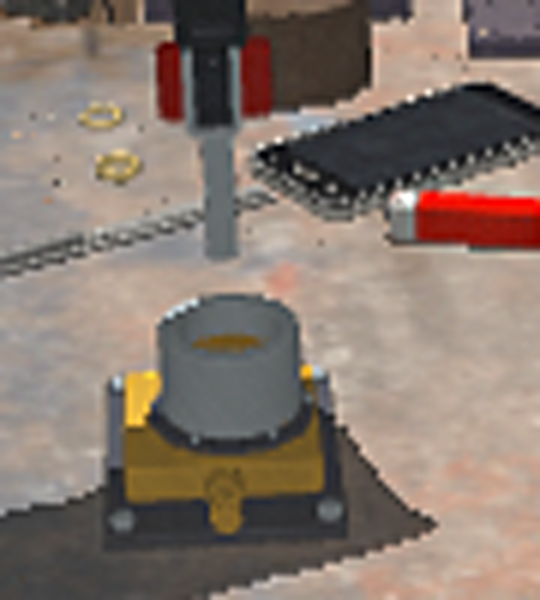

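The side crop shows the key foot at (222,255) and the rim centred at (229,330), so the key wants a shift of about +1 mm in x. I'll lower it into the well.

Request:
jog_arm:
  targets:
    - {"hand": 1, "x": -0.001, "y": 0.0005, "z": 0.01, "spin": 0}
    - {"hand": 1, "x": -0.001, "y": 0.0005, "z": 0.02, "spin": 0}
    - {"hand": 1, "x": -0.001, "y": 0.0005, "z": 0.03, "spin": 0}
    - {"hand": 1, "x": -0.001, "y": 0.0005, "z": 0.038, "spin": 0}
    - {"hand": 1, "x": -0.001, "y": 0.0005, "z": 0.042, "spin": 0}
    - {"hand": 1, "x": -0.001, "y": 0.0005, "z": 0.042, "spin": 0}
    - {"hand": 1, "x": -0.001, "y": 0.0005, "z": 0.042, "spin": 0}

```text
t: 6.05
ee_pos: [0.4818, 0.1574, 0.1141]
eef_rot: [0.018, 1.0, -0.0, -0.0]
wrist_force: [0.5, 1.4, -1.8]
gripper_width: 0.0131
gripper_force: 59.0
```

```bash
python3 go.py .4812 .1578 .107 88
```

```text
t 6.05 pos [481.8 157.4 114.1] yaw 87.96 z [-0.001 -0.    -1.   ] q [ 0.32  0.31 -0.39  0.87 -0.    0.35] F [ 0.5  1.4 -1.8] M [-0.01 -0.09 -0.  ]
shift [0.0006 0.0003 0.0071]
spin -0.043530192755412145
```

Request:
jog_arm:
  targets:
    - {"hand": 1, "x": 0.0005, "y": 0.0003, "z": 0.003, "spin": 0}
    - {"hand": 1, "x": 0.0005, "y": 0.0003, "z": 0.005, "spin": 0}
    - {"hand": 1, "x": 0.0005, "y": 0.0003, "z": 0.006, "spin": 0}
    - {"hand": 1, "x": 0.0005, "y": 0.0003, "z": 0.006, "spin": 0}

```text
t: 6.38
ee_pos: [0.4813, 0.1583, 0.1082]
eef_rot: [0.017, 1.0, -0.0, -0.0]
wrist_force: [0.1, -0.0, -0.9]
gripper_width: 0.0131
gripper_force: 59.0
```

Request:
jog_arm:
  targets:
    - {"hand": 1, "x": 0, "y": 0, "z": 0.001, "spin": 0}
    - {"hand": 1, "x": 0, "y": 0, "z": 0.001, "spin": 0}

```text
t: 6.55
ee_pos: [0.4814, 0.1583, 0.1073]
eef_rot: [0.017, 1.0, 0.0, 0.0]
wrist_force: [1.2, -0.4, -1.5]
gripper_width: 0.0133
gripper_force: 59.0
```

Request:
jog_arm:
  targets:
    - {"hand": 1, "x": 0, "y": 0, "z": 0.001, "spin": 0}
    - {"hand": 1, "x": 0, "y": 0, "z": 0.001, "spin": 0}

```text
t: 6.72
ee_pos: [0.4813, 0.1583, 0.1062]
eef_rot: [0.017, 1.0, -0.0, -0.0]
wrist_force: [0.0, 0.1, -1.6]
gripper_width: 0.0133
gripper_force: 59.0
```

Request:
jog_arm:
  targets:
    - {"hand": 1, "x": 0, "y": 0, "z": 0.001, "spin": 0}
    - {"hand": 1, "x": 0, "y": 0, "z": 0.001, "spin": 0}

```text
t: 6.88
ee_pos: [0.4813, 0.1582, 0.1052]
eef_rot: [0.017, 1.0, -0.0, -0.0]
wrist_force: [-0.4, 0.2, -2.2]
gripper_width: 0.0134
gripper_force: 59.0
```

Request:
jog_arm:
  targets:
    - {"hand": 1, "x": 0, "y": 0, "z": 0.0005, "spin": 0}
    - {"hand": 1, "x": 0, "y": 0, "z": 0.0005, "spin": 0}

```text
t: 7.05
ee_pos: [0.4813, 0.1582, 0.1047]
eef_rot: [0.017, 1.0, -0.0, -0.0]
wrist_force: [-0.3, 0.3, -1.6]
gripper_width: 0.0134
gripper_force: 59.0
```

Request:
jog_arm:
  targets:
    - {"hand": 1, "x": 0, "y": 0, "z": 0.001, "spin": 0}
    - {"hand": 1, "x": 0, "y": 0, "z": 0.001, "spin": 0}

```text
t: 7.22
ee_pos: [0.4813, 0.1582, 0.1037]
eef_rot: [0.017, 1.0, -0.0, -0.0]
wrist_force: [-0.2, 0.7, -1.1]
gripper_width: 0.0132
gripper_force: 59.0
```

Request:
jog_arm:
  targets:
    - {"hand": 1, "x": 0, "y": 0, "z": 0.001, "spin": 0}
    - {"hand": 1, "x": 0, "y": 0, "z": 0.001, "spin": 0}

```text
t: 7.38
ee_pos: [0.4812, 0.1582, 0.1026]
eef_rot: [0.017, 1.0, -0.0, -0.0]
wrist_force: [-0.2, 0.7, -1.2]
gripper_width: 0.0135
gripper_force: 59.0
```

Request:
jog_arm:
  targets:
    - {"hand": 1, "x": 0, "y": 0, "z": 0.0005, "spin": 0}
    - {"hand": 1, "x": 0, "y": 0, "z": 0.0005, "spin": 0}

```text
t: 7.55
ee_pos: [0.4813, 0.1582, 0.1022]
eef_rot: [0.017, 1.0, -0.0, -0.0]
wrist_force: [-0.4, -0.9, -0.9]
gripper_width: 0.0131
gripper_force: 59.0
```

Request:
jog_arm:
  targets:
    - {"hand": 1, "x": 0, "y": 0, "z": 0.001, "spin": 0}
    - {"hand": 1, "x": 0, "y": 0, "z": 0.001, "spin": 0}

```text
t: 7.72
ee_pos: [0.4813, 0.1583, 0.1012]
eef_rot: [0.017, 1.0, -0.0, -0.0]
wrist_force: [-0.1, -0.2, -1.6]
gripper_width: 0.0133
gripper_force: 59.0
```

Request:
jog_arm:
  targets:
    - {"hand": 1, "x": 0, "y": 0, "z": 0.001, "spin": 0}
    - {"hand": 1, "x": 0, "y": 0, "z": 0.001, "spin": 0}

```text
t: 7.88
ee_pos: [0.4813, 0.1582, 0.1001]
eef_rot: [0.018, 1.0, -0.0, -0.0]
wrist_force: [0.1, -0.5, -1.3]
gripper_width: 0.0133
gripper_force: 59.0
```

Request:
jog_arm:
  targets:
    - {"hand": 1, "x": 0, "y": 0, "z": 0.001, "spin": 0}
    - {"hand": 1, "x": 0, "y": 0, "z": 0.001, "spin": 0}

```text
t: 8.05
ee_pos: [0.4812, 0.1582, 0.0991]
eef_rot: [0.017, 1.0, -0.0, -0.0]
wrist_force: [0.0, -1.3, -1.8]
gripper_width: 0.0129
gripper_force: 59.0
```

```bash
python3 go.py
```

```text
t 8.05 pos [481.2 158.2  99.1] yaw 88.0 z [-0. -0. -1.] q [ 0.32  0.32 -0.42  0.83  0.    0.35] F [ 0.  -1.3 -1.8] M [ 0.03  0.01 -0.05]
```

The foot is some 8 mm into the socket with no contact force, so I'll continue.

Request:
jog_arm:
  targets:
    - {"hand": 1, "x": 0, "y": 0, "z": 0.001, "spin": 0}
    - {"hand": 1, "x": 0, "y": 0, "z": 0.002, "spin": 0}
    - {"hand": 1, "x": 0, "y": 0, "z": 0.002, "spin": 0}

```text
t: 8.3
ee_pos: [0.4812, 0.1582, 0.0971]
eef_rot: [0.017, 1.0, -0.0, -0.0]
wrist_force: [-0.1, -0.1, -1.9]
gripper_width: 0.013
gripper_force: 59.0
```

Request:
jog_arm:
  targets:
    - {"hand": 1, "x": 0, "y": 0, "z": 0.001, "spin": 0}
    - {"hand": 1, "x": 0, "y": 0, "z": 0.002, "spin": 0}
    - {"hand": 1, "x": 0, "y": 0, "z": 0.002, "spin": 0}

```text
t: 8.55
ee_pos: [0.4812, 0.1582, 0.0951]
eef_rot: [0.017, 1.0, -0.0, -0.0]
wrist_force: [-0.7, 0.0, -1.2]
gripper_width: 0.0132
gripper_force: 59.0
```

Request:
jog_arm:
  targets:
    - {"hand": 1, "x": 0, "y": 0, "z": 0.001, "spin": 0}
    - {"hand": 1, "x": 0, "y": 0, "z": 0.002, "spin": 0}
    - {"hand": 1, "x": 0, "y": 0, "z": 0.002, "spin": 0}

```text
t: 8.8
ee_pos: [0.4813, 0.1582, 0.0931]
eef_rot: [0.017, 1.0, -0.0, -0.0]
wrist_force: [0.5, 0.0, -1.8]
gripper_width: 0.0131
gripper_force: 59.0
```

Request:
jog_arm:
  targets:
    - {"hand": 1, "x": 0, "y": 0, "z": 0.001, "spin": 0}
    - {"hand": 1, "x": 0, "y": 0, "z": 0.002, "spin": 0}
    - {"hand": 1, "x": 0, "y": 0, "z": 0.002, "spin": 0}

```text
t: 9.05
ee_pos: [0.4813, 0.1583, 0.0911]
eef_rot: [0.017, 1.0, 0.0, -0.0]
wrist_force: [-0.2, -0.6, -0.6]
gripper_width: 0.0136
gripper_force: 59.0
```

```bash
python3 go.py
```

```text
t 9.05 pos [481.3 158.3  91.1] yaw 88.0 z [-0.  0. -1.] q [ 0.32  0.33 -0.43  0.81  0.    0.35] F [-0.2 -0.6 -0.6] M [ 0.07  0.01 -0.01]
```

Request:
jog_arm:
  targets:
    - {"hand": 1, "x": 0, "y": 0, "z": 0.001, "spin": 0}
    - {"hand": 1, "x": 0, "y": 0, "z": 0.002, "spin": 0}
    - {"hand": 1, "x": 0, "y": 0, "z": 0.002, "spin": 0}

```text
t: 9.3
ee_pos: [0.4813, 0.1583, 0.0891]
eef_rot: [0.017, 1.0, 0.0, -0.0]
wrist_force: [-0.2, 0.2, -1.9]
gripper_width: 0.0134
gripper_force: 59.0
```

Request:
jog_arm:
  targets:
    - {"hand": 1, "x": 0, "y": 0, "z": 0.001, "spin": 0}
    - {"hand": 1, "x": 0, "y": 0, "z": 0.001, "spin": 0}

```text
t: 9.47
ee_pos: [0.4813, 0.1582, 0.0882]
eef_rot: [0.017, 1.0, -0.0, -0.0]
wrist_force: [0.0, -0.4, -1.6]
gripper_width: 0.0135
gripper_force: 59.0
```

Request:
jog_arm:
  targets:
    - {"hand": 1, "x": 0, "y": 0, "z": 0.0005, "spin": 0}
    - {"hand": 1, "x": 0, "y": 0, "z": 0.0005, "spin": 0}

```text
t: 9.63
ee_pos: [0.4813, 0.1582, 0.0877]
eef_rot: [0.017, 1.0, -0.0, -0.0]
wrist_force: [0.0, 0.1, -1.2]
gripper_width: 0.0133
gripper_force: 59.0
```

Request:
jog_arm:
  targets:
    - {"hand": 1, "x": 0, "y": 0, "z": 0.0005, "spin": 0}
    - {"hand": 1, "x": 0, "y": 0, "z": 0.0005, "spin": 0}

```text
t: 9.8
ee_pos: [0.4814, 0.1583, 0.0873]
eef_rot: [0.017, 1.0, 0.0, 0.0]
wrist_force: [0.0, 0.1, -2.4]
gripper_width: 0.0131
gripper_force: 59.0
```

Request:
jog_arm:
  targets:
    - {"hand": 1, "x": 0, "y": 0, "z": 0.0004, "spin": 0}
    - {"hand": 1, "x": 0, "y": 0, "z": 0.0004, "spin": 0}

```text
t: 9.97
ee_pos: [0.4814, 0.1583, 0.0869]
eef_rot: [0.017, 1.0, 0.0, 0.0]
wrist_force: [0.9, 0.7, -1.9]
gripper_width: 0.0132
gripper_force: 59.0
```

Request:
jog_arm:
  targets:
    - {"hand": 1, "x": 0, "y": 0, "z": 0, "spin": -2}
    - {"hand": 1, "x": 0, "y": 0, "z": 0, "spin": -4}
    - {"hand": 1, "x": 0, "y": 0, "z": 0, "spin": -6}
    - {"hand": 1, "x": 0, "y": 0, "z": 0, "spin": -8}
    - {"hand": 1, "x": 0, "y": 0, "z": 0, "spin": -8}

```text
t: 10.38
ee_pos: [0.4815, 0.1584, 0.0869]
eef_rot: [-0.052, 0.999, 0.0, 0.0]
wrist_force: [1.1, 1.5, -0.9]
gripper_width: 0.0134
gripper_force: 58.9
```

```bash
python3 go.py
```

```text
t 10.38 pos [481.5 158.4  86.9] yaw 96.02 z [ 0.  0. -1.] q [ 0.32  0.34 -0.43  0.8   0.    0.21] F [ 1.1  1.5 -0.9] M [ 0.18 -0.01 -0.06]
```

Request:
jog_arm:
  targets:
    - {"hand": 1, "x": 0, "y": 0, "z": 0, "spin": -3}
    - {"hand": 1, "x": 0, "y": 0, "z": 0, "spin": -6}
    - {"hand": 1, "x": 0, "y": 0, "z": 0, "spin": -9}
    - {"hand": 1, "x": 0, "y": 0, "z": 0, "spin": -12}
    - {"hand": 1, "x": 0, "y": 0, "z": 0, "spin": -12}

```text
t: 10.8
ee_pos: [0.4816, 0.1581, 0.0869]
eef_rot: [-0.156, 0.988, -0.0, 0.0]
wrist_force: [0.3, 0.4, -2.2]
gripper_width: 0.0133
gripper_force: 58.9
```

```bash
python3 go.py
```

```text
t 10.8 pos [481.6 158.1  86.9] yaw 107.99 z [ 0. -0. -1.] q [ 0.32  0.34 -0.43  0.8  -0.    0.  ] F [ 0.3  0.4 -2.2] M [-0.03 -0.16 -0.01]
```

Request:
jog_arm:
  targets:
    - {"hand": 1, "x": 0, "y": 0, "z": 0, "spin": -3}
    - {"hand": 1, "x": 0, "y": 0, "z": 0, "spin": -6}
    - {"hand": 1, "x": 0, "y": 0, "z": 0, "spin": -9}
    - {"hand": 1, "x": 0, "y": 0, "z": 0, "spin": -12}

```text
t: 11.13
ee_pos: [0.4818, 0.1579, 0.0869]
eef_rot: [-0.259, 0.966, -0.001, 0.0]
wrist_force: [0.3, -0.9, -3.3]
gripper_width: 0.0131
gripper_force: 58.9
```

```bash
python3 go.py; python3 - <<'E'
from h import *
f=grab("side"); cv2.imwrite("pics/side4.png",cv2.resize(f['frame'][180:280,260:350],None,fx=6,fy=6,interpolation=cv2.INTER_CUBIC)[...,::-1])
E
```

```text
t 11.13 pos [481.8 157.9  86.9] yaw 120.0 z [ 0.001 -0.001 -1.   ] q [ 0.32  0.34 -0.43  0.8  -0.   -0.21] F [ 0.3 -0.9 -3.3] M [-0.18 -0.29 -0.11]
```

View pics/side4.png

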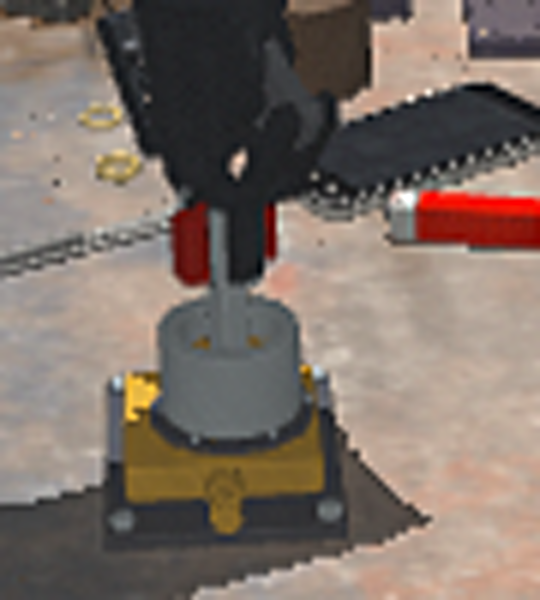

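The key is in the socket and turning: the shank enters the bonnet at (230,350). The bending moment is growing, so I'll re-grip briefly to let the key centre itself.

Request:
jog_arm:
  targets:
    - {"hand": 0.4, "x": 0, "y": 0, "z": 0, "spin": 0}
    - {"hand": 0.4, "x": 0, "y": 0, "z": 0, "spin": 0}
    - {"hand": 0.4, "x": 0, "y": 0, "z": 0, "spin": 0}
    - {"hand": 0.4, "x": 0, "y": 0, "z": 0, "spin": 0}

```text
t: 11.52
ee_pos: [0.4814, 0.1583, 0.087]
eef_rot: [-0.258, 0.966, 0.0, 0.0]
wrist_force: [-0.5, 0.0, 0.5]
gripper_width: 0.0258
gripper_force: 0.0
```

```bash
python3 go.py
```

```text
t 11.52 pos [481.4 158.3  87. ] yaw 119.95 z [ 0.  0. -1.] q [ 0.32  0.34 -0.43  0.8   0.   -0.21] F [-0.5  0.   0.5] M [ 0.01  0.03 -0.03]
```

Request:
jog_arm:
  targets:
    - {"hand": 1, "x": 0, "y": 0, "z": 0, "spin": 0}
    - {"hand": 1, "x": 0, "y": 0, "z": 0, "spin": 0}
    - {"hand": 1, "x": 0, "y": 0, "z": 0, "spin": 0}
    - {"hand": 1, "x": 0, "y": 0, "z": 0, "spin": 0}
    - {"hand": 1, "x": 0, "y": 0, "z": 0, "spin": 0}
    - {"hand": 1, "x": 0, "y": 0, "z": 0, "spin": 0}

```text
t: 12.02
ee_pos: [0.4815, 0.1582, 0.0871]
eef_rot: [-0.259, 0.966, -0.0, 0.0]
wrist_force: [-0.6, -0.1, 3.5]
gripper_width: 0.0135
gripper_force: 58.6
```

```bash
python3 go.py
```

```text
t 12.02 pos [481.5 158.2  87.1] yaw 119.99 z [ 0. -0. -1.] q [ 0.32  0.34 -0.43  0.8  -0.   -0.21] F [-0.6 -0.1  3.5] M [-0.18  0.11 -0.  ]
```

Request:
jog_arm:
  targets:
    - {"hand": 1, "x": 0, "y": 0, "z": 0, "spin": -3}
    - {"hand": 1, "x": 0, "y": 0, "z": 0, "spin": -6}
    - {"hand": 1, "x": 0, "y": 0, "z": 0, "spin": -9}
    - {"hand": 1, "x": 0, "y": 0, "z": 0, "spin": -12}
    - {"hand": 1, "x": 0, "y": 0, "z": 0, "spin": -12}

```text
t: 12.43
ee_pos: [0.4817, 0.158, 0.0871]
eef_rot: [-0.359, 0.933, -0.0, 0.0]
wrist_force: [0.8, -1.1, 3.5]
gripper_width: 0.0134
gripper_force: 58.8
```

```bash
python3 go.py
```

```text
t 12.43 pos [481.7 158.   87.1] yaw 132.03 z [ 0.001 -0.001 -1.   ] q [ 0.32  0.34 -0.43  0.8  -0.   -0.42] F [ 0.8 -1.1  3.5] M [-0.36 -0.05 -0.03]
```

Request:
jog_arm:
  targets:
    - {"hand": 1, "x": 0, "y": 0, "z": 0, "spin": -3}
    - {"hand": 1, "x": 0, "y": 0, "z": 0, "spin": -6}
    - {"hand": 1, "x": 0, "y": 0, "z": 0, "spin": -9}
    - {"hand": 1, "x": 0, "y": 0, "z": 0, "spin": -12}
    - {"hand": 1, "x": 0, "y": 0, "z": 0, "spin": -12}

```text
t: 12.85
ee_pos: [0.4819, 0.1578, 0.0872]
eef_rot: [-0.454, 0.891, -0.001, 0.0]
wrist_force: [0.4, -2.2, 4.2]
gripper_width: 0.0133
gripper_force: 58.8
```

```bash
python3 go.py
```

```text
t 12.85 pos [481.9 157.8  87.2] yaw 143.95 z [ 0.001 -0.001 -1.   ] q [ 0.32  0.34 -0.43  0.8  -0.   -0.62] F [ 0.4 -2.2  4.2] M [-0.65 -0.26 -0.1 ]
```

Request:
jog_arm:
  targets:
    - {"hand": 0.4, "x": 0, "y": 0, "z": 0, "spin": 0}
    - {"hand": 0.4, "x": 0, "y": 0, "z": 0, "spin": 0}
    - {"hand": 0.4, "x": 0, "y": -0.0007, "z": 0, "spin": 0}
    - {"hand": 0.4, "x": 0, "y": -0.0007, "z": 0, "spin": 0}
    - {"hand": 0.4, "x": 0, "y": -0.0007, "z": 0, "spin": 0}
    - {"hand": 1, "x": 0, "y": -0.0007, "z": 0, "spin": 0}
    - {"hand": 1, "x": 0, "y": -0.0007, "z": 0, "spin": 0}
    - {"hand": 1, "x": 0, "y": -0.0007, "z": 0, "spin": 0}
    - {"hand": 1, "x": 0, "y": -0.0007, "z": 0, "spin": 0}
    - {"hand": 1, "x": 0, "y": -0.0007, "z": 0, "spin": 0}
    - {"hand": 1, "x": 0, "y": -0.0007, "z": 0, "spin": 0}

```text
t: 13.77
ee_pos: [0.4821, 0.1578, 0.0869]
eef_rot: [-0.454, 0.891, -0.0, 0.0]
wrist_force: [1.2, -1.0, -0.1]
gripper_width: 0.0132
gripper_force: 58.5
```

```bash
python3 go.py
```

```text
t 13.77 pos [482.1 157.8  86.9] yaw 143.99 z [ 0. -0. -1.] q [ 0.32  0.34 -0.43  0.8  -0.   -0.63] F [ 1.2 -1.  -0.1] M [-0.13 -0.11 -0.02]
```

Request:
jog_arm:
  targets:
    - {"hand": 1, "x": 0, "y": 0, "z": 0, "spin": -3}
    - {"hand": 1, "x": 0, "y": 0, "z": 0, "spin": -6}
    - {"hand": 1, "x": 0, "y": 0, "z": 0, "spin": -9}
    - {"hand": 1, "x": 0, "y": 0, "z": 0, "spin": -9}

```text
t: 14.1
ee_pos: [0.4822, 0.1577, 0.0869]
eef_rot: [-0.523, 0.852, -0.0, 0.0]
wrist_force: [1.9, -0.9, 0.7]
gripper_width: 0.0133
gripper_force: 58.5
```

```bash
python3 go.py
```

```text
t 14.1 pos [482.2 157.7  86.9] yaw 153.03 z [ 0.001 -0.    -1.   ] q [ 0.32  0.34 -0.43  0.8  -0.   -0.78] F [ 1.9 -0.9  0.7] M [-0.33 -0.27 -0.04]
```

Request:
jog_arm:
  targets:
    - {"hand": 1, "x": 0, "y": 0, "z": 0, "spin": -2}
    - {"hand": 1, "x": 0, "y": 0, "z": 0, "spin": -4}
    - {"hand": 1, "x": 0, "y": 0, "z": 0, "spin": -4}

```text
t: 14.35
ee_pos: [0.4823, 0.1577, 0.0869]
eef_rot: [-0.552, 0.834, -0.0, 0.0]
wrist_force: [1.2, -1.2, -0.1]
gripper_width: 0.013
gripper_force: 58.5
```

```bash
python3 go.py
```

```text
t 14.35 pos [482.3 157.7  86.9] yaw 156.94 z [ 0.001 -0.    -1.   ] q [ 0.32  0.34 -0.43  0.8  -0.   -0.85] F [ 1.2 -1.2 -0.1] M [-0.36 -0.35 -0.08]
```

Request:
jog_arm:
  targets:
    - {"hand": 1, "x": 0, "y": 0, "z": 0, "spin": -2}
    - {"hand": 1, "x": 0, "y": 0, "z": 0, "spin": -2}

```text
t: 14.52
ee_pos: [0.4823, 0.1576, 0.0869]
eef_rot: [-0.566, 0.825, -0.0, 0.0]
wrist_force: [1.6, -1.0, -1.0]
gripper_width: 0.0133
gripper_force: 58.5
```

```bash
python3 go.py
```

```text
t 14.52 pos [482.3 157.6  86.9] yaw 158.92 z [ 0.001 -0.001 -1.   ] q [ 0.32  0.34 -0.43  0.8  -0.   -0.89] F [ 1.6 -1.  -1. ] M [-0.41 -0.48 -0.09]
```

Request:
jog_arm:
  targets:
    - {"hand": 0.4, "x": 0, "y": 0, "z": 0, "spin": 0}
    - {"hand": 0.4, "x": 0, "y": 0, "z": 0, "spin": 0}
    - {"hand": 0.4, "x": 0, "y": -0.0005, "z": 0, "spin": 0}
    - {"hand": 0.4, "x": 0, "y": -0.0005, "z": 0, "spin": 0}
    - {"hand": 0.4, "x": 0, "y": -0.0005, "z": 0, "spin": 0}
    - {"hand": 1, "x": 0, "y": -0.0005, "z": 0, "spin": 0}
    - {"hand": 1, "x": 0, "y": -0.0005, "z": 0, "spin": 0}
    - {"hand": 1, "x": 0, "y": -0.0005, "z": 0, "spin": 0}
    - {"hand": 1, "x": 0, "y": -0.0005, "z": 0, "spin": 0}
    - {"hand": 1, "x": 0, "y": -0.0005, "z": 0, "spin": 0}
    - {"hand": 1, "x": 0, "y": -0.0005, "z": 0, "spin": 0}

```text
t: 15.43
ee_pos: [0.4825, 0.1577, 0.087]
eef_rot: [-0.566, 0.824, -0.0, 0.0]
wrist_force: [0.7, -0.0, 1.7]
gripper_width: 0.013
gripper_force: 58.5
```

```bash
python3 go.py
```

```text
t 15.43 pos [482.5 157.7  87. ] yaw 158.99 z [ 0.  0. -1.] q [ 0.32  0.34 -0.43  0.8  -0.   -0.89] F [ 0.7 -0.   1.7] M [-0.1  -0.05 -0.08]
```

Request:
jog_arm:
  targets:
    - {"hand": 1, "x": 0, "y": 0, "z": 0, "spin": -2}
    - {"hand": 1, "x": 0, "y": 0, "z": 0, "spin": -2}

```text
t: 15.6
ee_pos: [0.4826, 0.1576, 0.087]
eef_rot: [-0.581, 0.814, -0.0, 0.0]
wrist_force: [0.1, 0.1, 2.2]
gripper_width: 0.0128
gripper_force: 58.6
```

```bash
python3 go.py
```

```text
t 15.6 pos [482.6 157.6  87. ] yaw 161.02 z [ 0. -0. -1.] q [ 0.32  0.34 -0.43  0.8  -0.   -0.92] F [0.1 0.1 2.2] M [-0.1  -0.09 -0.13]
```

Request:
jog_arm:
  targets:
    - {"hand": 1, "x": 0, "y": 0, "z": 0, "spin": -1.5}
    - {"hand": 1, "x": 0, "y": 0, "z": 0, "spin": -1.5}

```text
t: 15.77
ee_pos: [0.4826, 0.1577, 0.087]
eef_rot: [-0.591, 0.807, -0.0, 0.0]
wrist_force: [-0.2, 0.9, 2.1]
gripper_width: 0.0129
gripper_force: 58.7
```

```bash
python3 go.py
```

```text
t 15.77 pos [482.6 157.7  87. ] yaw 162.48 z [ 0.  0. -1.] q [ 0.32  0.34 -0.43  0.8  -0.   -0.95] F [-0.2  0.9  2.1] M [-0.11 -0.06 -0.07]
```

Request:
jog_arm:
  targets:
    - {"hand": 1, "x": 0, "y": 0, "z": 0, "spin": -1.5}
    - {"hand": 1, "x": 0, "y": 0, "z": 0, "spin": -1.5}

```text
t: 15.93
ee_pos: [0.4827, 0.1576, 0.087]
eef_rot: [-0.602, 0.799, -0.0, 0.0]
wrist_force: [1.2, 0.2, 1.7]
gripper_width: 0.0132
gripper_force: 58.7
```

```bash
python3 go.py
```

```text
t 15.93 pos [482.7 157.6  87. ] yaw 163.96 z [ 0.001 -0.    -1.   ] q [ 0.32  0.34 -0.43  0.8  -0.   -0.97] F [1.2 0.2 1.7] M [-0.11 -0.12 -0.03]
```

Request:
jog_arm:
  targets:
    - {"hand": 1, "x": 0, "y": 0, "z": 0, "spin": -1}
    - {"hand": 1, "x": 0, "y": 0, "z": 0, "spin": -1}

```text
t: 16.1
ee_pos: [0.4827, 0.1576, 0.087]
eef_rot: [-0.609, 0.793, -0.0, 0.0]
wrist_force: [-0.1, -1.1, 2.2]
gripper_width: 0.0134
gripper_force: 58.8
```

```bash
python3 go.py
```

```text
t 16.1 pos [482.7 157.6  87. ] yaw 164.99 z [ 0.001 -0.    -1.   ] q [ 0.32  0.34 -0.43  0.8  -0.   -0.99] F [-0.1 -1.1  2.2] M [-0.18 -0.14 -0.12]
```

Request:
jog_arm:
  targets:
    - {"hand": 1, "x": 0, "y": 0, "z": 0, "spin": -1}
    - {"hand": 1, "x": 0, "y": 0, "z": 0, "spin": -1}

```text
t: 16.27
ee_pos: [0.4827, 0.1576, 0.087]
eef_rot: [-0.616, 0.788, -0.0, 0.0]
wrist_force: [1.6, -0.4, 2.1]
gripper_width: 0.0132
gripper_force: 58.8
```

```bash
cat >> go.py <<'E'
a=[]
for _ in range(6): eyes.grab_frame("side"); s=bot.observe(); a.append(list(s['wrist_torque'])+list(s['effort'][5:]))
print('mean M, effort6',np.round(np.mean(a,0),3))
E
python3 go.py
```

```text
t 16.27 pos [482.7 157.6  87. ] yaw 166.02 z [ 0.001 -0.    -1.   ] q [ 0.32  0.34 -0.43  0.8  -0.   -1.01] F [ 1.6 -0.4  2.1] M [-0.17 -0.21 -0.1 ]
mean M, effort6 [-0.189 -0.28  -0.084 -0.09 ]
```

Request:
jog_arm:
  targets:
    - {"hand": 1, "x": 0, "y": 0, "z": 0, "spin": -1}
    - {"hand": 1, "x": 0, "y": 0, "z": 0, "spin": -1}

```text
t: 16.73
ee_pos: [0.4827, 0.1577, 0.087]
eef_rot: [-0.623, 0.782, -0.0, 0.0]
wrist_force: [1.8, -0.7, 2.8]
gripper_width: 0.0133
gripper_force: 58.9
```

```bash
python3 go.py
```

```text
t 16.73 pos [482.7 157.7  87. ] yaw 167.05 z [ 0.001  0.    -1.   ] q [ 0.32  0.34 -0.43  0.8  -0.   -1.03] F [ 1.8 -0.7  2.8] M [-0.2  -0.4  -0.13]
mean M, effort6 [-0.274 -0.415 -0.097 -0.089]
```

Request:
jog_arm:
  targets:
    - {"hand": 1, "x": 0, "y": 0, "z": 0, "spin": -1}
    - {"hand": 1, "x": 0, "y": 0, "z": 0, "spin": -1}

```text
t: 17.2
ee_pos: [0.4827, 0.1577, 0.087]
eef_rot: [-0.63, 0.777, -0.0, 0.0]
wrist_force: [1.7, -1.3, 3.3]
gripper_width: 0.013
gripper_force: 58.9
```

```bash
python3 go.py
```

```text
t 17.2 pos [482.7 157.7  87. ] yaw 168.05 z [ 0.001  0.    -1.   ] q [ 0.32  0.34 -0.43  0.8  -0.   -1.05] F [ 1.7 -1.3  3.3] M [-0.25 -0.51 -0.05]
mean M, effort6 [-0.276 -0.557 -0.07  -0.089]
```

Request:
jog_arm:
  targets:
    - {"hand": 1, "x": 0, "y": 0, "z": 0, "spin": -1}
    - {"hand": 1, "x": 0, "y": 0, "z": 0, "spin": -1}

```text
t: 17.67
ee_pos: [0.4826, 0.1577, 0.087]
eef_rot: [-0.636, 0.771, -0.0, 0.0]
wrist_force: [2.8, -1.3, 3.5]
gripper_width: 0.013
gripper_force: 59.1
```

```bash
python3 go.py; python3 - <<'E'
from h import *
f=grab("side"); cv2.imwrite("pics/side5.png",cv2.resize(f['frame'][180:280,260:350],None,fx=6,fy=6,interpolation=cv2.INTER_CUBIC)[...,::-1])
E
```

```text
t 17.67 pos [482.6 157.7  87. ] yaw 169.04 z [ 0.  0. -1.] q [ 0.32  0.34 -0.43  0.8  -0.   -1.06] F [ 2.8 -1.3  3.5] M [-0.3  -0.62 -0.17]
mean M, effort6 [-0.283 -0.676 -0.157 -0.166]
```

View pics/side5.png

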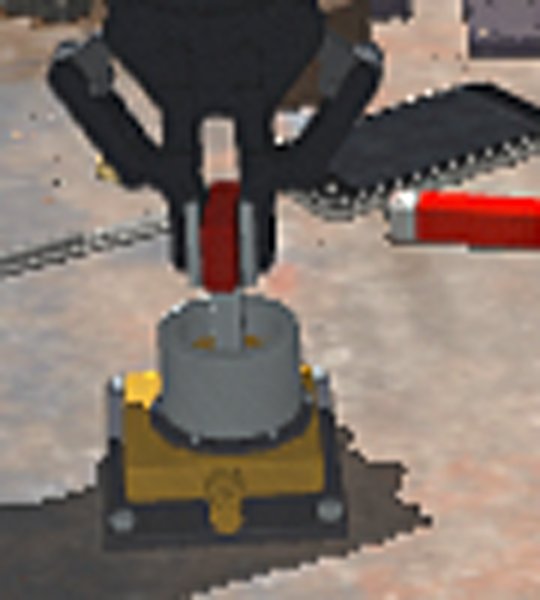

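The handle is seen almost edge-on at (222,235) with the key deep in the well. The axial torque has just jumped from 0.09 to 0.16 N m, so I'll take one small step to confirm the stop.

Request:
jog_arm:
  targets:
    - {"hand": 1, "x": 0, "y": 0, "z": 0, "spin": -0.6}
    - {"hand": 1, "x": 0, "y": 0, "z": 0, "spin": -0.6}

```text
t: 18.18
ee_pos: [0.4826, 0.1577, 0.087]
eef_rot: [-0.64, 0.768, -0.0, 0.0]
wrist_force: [3.3, -1.7, 4.8]
gripper_width: 0.0135
gripper_force: 59.4
```

```bash
python3 go.py
```

```text
t 18.18 pos [482.6 157.7  87. ] yaw 169.62 z [ 0.  0. -1.] q [ 0.32  0.34 -0.43  0.8  -0.   -1.07] F [ 3.3 -1.7  4.8] M [-0.33 -0.72 -0.21]
mean M, effort6 [-0.309 -0.799 -0.247 -0.228]
```

The hard stop is confirmed at 0.25 N m and rising. Now I'll release and retreat straight up.

Request:
jog_arm:
  targets:
    - {"hand": 0.4, "x": 0, "y": 0, "z": 0, "spin": 0}
    - {"hand": 0, "x": 0, "y": 0, "z": 0, "spin": 0}
    - {"hand": -0.4, "x": 0, "y": 0, "z": 0, "spin": 0}
    - {"hand": -0.4, "x": 0, "y": 0, "z": 0, "spin": 0}
    - {"hand": -0.4, "x": 0, "y": 0, "z": 0, "spin": 0}
    - {"hand": -0.4, "x": 0, "y": 0, "z": 0, "spin": 0}
    - {"hand": -0.4, "x": 0, "y": 0, "z": -0.01, "spin": 0}
    - {"hand": -0.4, "x": 0, "y": 0, "z": -0.03, "spin": 0}
    - {"hand": -0.4, "x": 0, "y": 0, "z": -0.06, "spin": 0}
    - {"hand": -0.4, "x": 0, "y": 0, "z": -0.1, "spin": 0}
    - {"hand": -0.4, "x": 0, "y": 0, "z": -0.14, "spin": 0}
    - {"hand": -0.4, "x": 0, "y": 0, "z": -0.14, "spin": 0}
    - {"hand": -0.4, "x": 0, "y": 0, "z": -0.14, "spin": 0}

```text
t: 19.57
ee_pos: [0.4842, 0.1584, 0.2297]
eef_rot: [-0.64, 0.768, -0.001, 0.003]
wrist_force: [-0.3, -0.6, -1.5]
gripper_width: 0.0595
gripper_force: 0.0
```

```bash
python3 go.py; python3 - <<'E'
from h import *
f=grab("side"); cv2.imwrite("pics/side6.png",cv2.resize(f['frame'][140:320,220:400],None,fx=3.3,fy=3.3,interpolation=cv2.INTER_CUBIC)[...,::-1])
P=cloud(f); hs=cv2.cvtColor(f['frame'],cv2.COLOR_RGB2HSV)
m=((hs[...,0]<8)|(hs[...,0]>172))&(hs[...,1]>140)&(np.abs(P[...,0]-.482)<.05)&(np.abs(P[...,1]-.155)<.05)
q=P[m]; print(m.sum(),"handle z range",np.percentile(q[:,2],[2,98]),q.mean(0))
E
```

```text
t 19.57 pos [484.2 158.4 229.7] yaw 169.6 z [ 0.006  0.002 -1.   ] q [ 0.32  0.23 -0.18  1.15  0.   -1.07] F [-0.3 -0.6 -1.5] M [0.   0.01 0.02]
mean M, effort6 [-0.012  0.005 -0.016 -0.   ]
114 handle z range [0.0913816  0.12044466] [0.48210731 0.14735174 0.11016544]
```

View pics/side6.png

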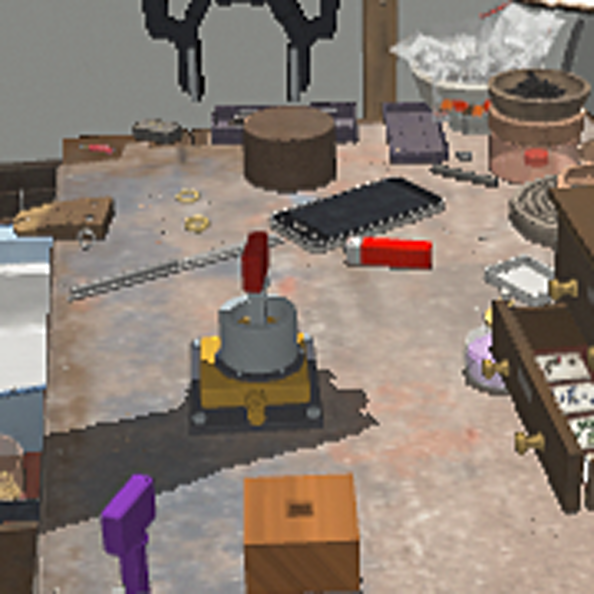

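The key stands upright in the valve at (257,270) with its handle 91–120 mm up, so it is fully home. The gripper is clear and the other things are undisturbed.

```bash
python3 -c "
from workcell import bot
print(bot.sign_off())"
```

```text
the job is handed in; nothing more can be done
None
```

The gas is on and the job is handed in: the red key went fully home in the valve socket, was turned anticlockwise to the hard stop (felt at about 0.25 N m), and was left standing there with the gripper clear, at about 20 s of the 61 s allowed.

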